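# Load the parts dryer and check its air with the stem thermometer

## Task

Dry the amplifier's washed knobs: pick up the draining tray by its handle, tip all five knobs off its open lip into the dryer's basket, and set the empty tray back down flat on the bench. Then draw the orange stem thermometer out of the rack and lower its stem through the brass measuring port of the dryer until the red ring on the stem is level with the port's top rim; the stem must never touch the port or anything else of the dryer, as it should read the air and not the metal. Finish holding the thermometer still there, upright and centred in the port, and leave the other things on the bench where they are.

Things in the scene. Friction and masses are not known exactly. Their poses are not given: they have to be found in the camera images.
- dryer: bench parts dryer, cream steel box fixed to the bench, 170 x 310 mm, origin at the centre of its underside, z up. At its local y -151 to 2 is the open basket (rim 95 mm above the bench), at y 2 to 155 the closed blower housing (flat top at 125 mm) with the measuring port and, along the -x edge that faces the robot, two grey dials 9 mm tall at x -58, y 45 and 112
- basket (a point): centre of the perforated floor of the dryer's open basket, 32 mm above the bench; inside the basket is 162 mm along the dryer's x and 149 mm along its y, its walls rise 63 mm above the floor on three sides (4 mm thick), and on the +y side stands the higher blower housing; axes as the dryer's
- port (a point): centre of the top rim of the brass measuring port on the blower housing, 137 mm above the bench: a vertical round collar, bore 20 mm, outer diameter 29 mm, 12 mm tall above the housing's flat top (125 mm above the bench); below the 4 mm top plate the housing is empty down to 16 mm above the bench; axes as the dryer's. It is 151 mm from the basket's centre along the dryer's +y
- tray: loose white enamelled draining tray, 150 x 100 mm, floor 3 mm thick, about 0.2 kg, origin at the centre of its underside; walls 21 mm high at both sides and at the -x end, the +x end is the open pouring lip (no wall); red handle over the -x end
- tray_handle (a point): centre of the tray's red handle bar, 66 mm above the tray's underside and 71 mm from its origin along the tray's -x; the bar is 12 mm thick along the tray's x, 74 mm long along its y and 30 mm tall; free space below it between two posts. Pinch it from above, the fingers closing along the tray's x
- tray_lip (a point): middle of the tray's open pouring edge, on the floor's upper face, 75 mm from the origin along the tray's +x, 3 mm above its underside
- knob0: loose brass-coloured amplifier knob lying on the tray, round, 24 mm diameter, 16 mm high, 18 g, origin at the centre of its underside; the knobs are smooth and slide on the tray's floor once it slopes about 15 to 25 degrees
- knob1: loose black amplifier knob lying on the tray, round, 24 mm diameter, 16 mm high, 18 g, origin at the centre of its underside
- knob2: loose brass-coloured amplifier knob lying on the tray, round, 24 mm diameter, 16 mm high, 18 g, origin at the centre of its underside
- knob3: loose black amplifier knob lying on the tray, round, 24 mm diameter, 16 mm high, 18 g, origin at the centre of its underside
- knob4: loose brass-coloured amplifier knob lying on the tray, round, 24 mm diameter, 16 mm high, 18 g, origin at the centre of its underside
- rack: wooden tool rack fixed to the bench, 150 mm along its x, 56 mm along its y, 115 mm high, origin at the centre of its underside; its top board has two 9 mm holes, 40 mm to either side of the middle along x; in one hangs the thermometer, in the other the screwdriver
- thermometer: orange digital stem thermometer with a white end, hanging upright in either hole of the rack, its barrel resting on the top board; origin at the tip of its steel stem, z up along the stem towards the barrel. Stem 6 mm diameter, 100 mm long; barrel round, 22 mm diameter, from 100 to 170 mm above the tip; about 70 g
- stem_tip (a point): lower tip of the thermometer's stem, 15 mm above the bench while it hangs in the rack
- stem_ring (a point): centre of the red painted immersion ring on the stem, 50 mm above the tip
- barrel (a point): middle of the thermometer's barrel, where to grip it, 135 mm above the tip
- driver: screwdriver with a blue handle (24 mm diameter, top 60 mm above the rack's top board) in the rack's other hole; leave it there. Origin at the low end of its shaft, z up
- meter: yellow multimeter lying on the bench, 150 x 75 x 36 mm, origin under its centre; leave it
- mug: white mug, 80 mm diameter, 90 mm high, origin under its centre; leave it
- roll: upright paper roll, 110 mm diameter, 220 mm high, origin under its centre; leave it
- pliers: pliers with red handles lying flat, about 140 mm long, 14 mm high, origin under the pivot; leave them

How it is judged:
On the way, in this order (a step that is already met when the one before it is completed fails the run):
1. the tray, lifted, is tipped with its lip over the basket (angle between tray's own z axis and vertical above 0.17 rad and horizontal distance between tray_lip and basket below 0.09 m and height (world z) of tray_lip above 0.07 m).
2. all five knobs lie in the basket (x of knob0 in the frame of basket between -0.08 and 0.08 m and y of knob0 in the frame of basket between -0.075 and 0.075 m and z of each of knob0, knob1, knob2, knob3, knob4 in the frame of basket below 0.06 m and x of knob1 in the frame of basket between -0.08 and 0.08 m and y of knob1 in the frame of basket between -0.075 and 0.075 m and x of knob2 in the frame of basket between -0.08 and 0.08 m and y of knob2 in the frame of basket between -0.075 and 0.075 m and x of knob3 in the frame of basket between -0.08 and 0.08 m and y of knob3 in the frame of basket between -0.075 and 0.075 m and x of knob4 in the frame of basket between -0.08 and 0.08 m and y of knob4 in the frame of basket between -0.075 and 0.075 m), for 0.2 s.
3. the empty tray stands flat on the bench, let go (height (world z) of tray below 0.006 m and angle between tray's own z axis and vertical below 0.06 rad and contact force between tray and the fingers below 0.2 N), for 0.2 s.
4. the thermometer is drawn out of the rack, held by the fingers (height (world z) of stem_tip above 0.12 m and contact force between thermometer and the fingers above 1 N), for 0.1 s.
At the end, for the whole second after the job is handed in: The fingers hold the thermometer still, upright within 0.08 rad, its tip and red ring within 4 mm of the port's axis and the ring within 8 mm of the height of the port's rim; all five knobs lie in the basket; the empty tray stands flat on the bench, released (all of step 2 and all of step 3 and horizontal distance between each of stem_ring, stem_tip and port below 0.004 m and z of stem_ring in the frame of port between -0.008 and 0.008 m and angle between thermometer's own z axis and vertical below 0.08 rad and linear speed of each of thermometer, tray below 0.02 m/s and contact force between thermometer and the fingers above 1 N and contact force between thermometer and rack below 0.1 N); the arm keeps its last pose, push and grip.
It fails at once if the thermometer touches the dryer (over 0.3 N) (contact force between thermometer and dryer above 0.3 N).
It fails at once if the screwdriver in the rack, multimeter, mug, paper roll, pliers: one is shifted by more than 30 mm (distance of any of driver, meter, mug, roll, pliers from where it was at the start of the episode above 0.03 m).
It also fails if it takes over 67 s, if anything falls off the work surface, if the arm or the gripper's body presses on something with over 40 N, if the wrist force passes 120 N, or if a joint passes its speed limit or range.

## Robot

A 6-joint arm with a two-finger parallel gripper is mounted at the origin on the work surface. World frame = base frame: x ahead of the robot, y to its left, z up, the work surface at z = 0. Lengths are in m, angles in rad, forces in N, time in s.
With the tool pointing down it reaches from about 0.25 to 0.775 m from the base axis. Payload 4 kg.
Tool frame: the origin (TCP) lies at the very end of the fingers, on their centre line; the grasp point (between the pads) lies 19 mm behind it (robot.pinch_z is the distance from the TCP to the grasp point, in m); z points along the fingers, y is the line along which they close (so a half turn about z gives the same grasp; the last joint's range is limited). The gripper opens to 94 mm and grips with 3 to 60 N. Pads are 16 mm wide; open, the fingers measure 119 mm over their backs; the gripper's body (75 mm by 177 mm) begins 78 mm behind the grasp point.
Start: joints at [1.166, 0.087, 1.371, -0, 1.684, -0.103], TCP at [0.163, 0.525, 0.206] pointing down, gripper open.
Joint ranges: [-3.1, 3.1], [-0.76, 2.03], [0.27, 2.55], [-1.08, 4.22], [0.17, 2.65], [-2.57, 2.57]. Speed limits (rad/s): [2.79, 2.79, 3.14, 3.14, 3.14, 3.14].

## Interface

Orientations are given as [roll, pitch, yaw] about the fixed x, y, z axes, in that order (R = Rz(yaw) Ry(pitch) Rx(roll)).
In Python, from bench import robot gives the robot as it stands.
- The arm moves only by the tool arm_command, never from a script. Its argument "targets" is one flat list of numbers, 7 for each row, row after row: the turn, a rotation vector about the tool's x, y, z in degrees, then the shift along the tool's x, y, z in mm, then the closure, from -1 (fully open) to 1 (shut). In form: [ax, ay, az, x, y, z, hand, ax, ay, az, x, y, z, hand, ...]. A call has 1 to 20 rows; each row is the pose to reach, as a shift and turn from the pose commanded when the call began, along the tool's axes at that moment; what a row does not reach only later rows make up. A row lasts 1/10 s, in which the tool goes at most 50 mm and 8.59 degrees, less where a joint would pass 70% of its speed; a pose out of reach is approached as far as the arm can. A call with a gripper value outside its range is refused whole. The fingers move at their own pace and stop on an object; the grip force is fixed at half the most. Time passes only in rows, so rows that repeat a pose let the fingers close. It gives the time, the measured TCP pose, the force, the opening and the grip force at its end, in the units of the state.
- robot.get_obs(): the state, without advancing time (a new reading comes with each control period).
- robot.snapshot(name): name is "scene" or "side" or "wrist"; returns a dict with "color" (400x640x3 uint8, red, green, blue), "range_z" (400x640 float32, m along the optical axis (not along the pixel's ray), 0 where there is no reading), "fx", "fy", "cx", "cy" (pixels), "dist_coeffs" ([k1, k2, p1, p2, k3] as OpenCV has them; the pictures are not rectified), "T" (4x4, takes a point from camera to world coordinates); the wrist camera has in their place "T_tool_cam" (4x4, takes a point from camera to tool coordinates, whose origin is the TCP and whose axes are the flange's). Camera axes: x right, y down, z forward; pixel columns grow to the right and rows downward; lengths in m; the calibration is good to about 2 mm. A picture is of the moment at which its call begins: read the wrist's pose just before it.
- robot.close_job(): hands the job in; it is judged then, once.
The state is a dict: "time": time; "joint_positions": joint angles; "qvel": joint speeds; "joint_torque": joint torques, N m; "tool_pos": TCP position; "ee_rot": TCP orientation; "wrist_force": force on the tool from outside, world axes, zero at the start; "wrist_torque": the same for the moment, N m; "width": finger opening in m; "finger_force": force on a finger pad.
Only numpy, scipy, OpenCV 4.12 (cv2) and the standard library are available. Lean on these libraries where they do the work, as an engineer would, in place of code of your own. Each camera call takes 0.05 s, during which the arm holds its last target. There are 200 camera calls.

## Working session

There is one attempt and no reset: what is moved stays moved. The work goes in short steps, Python scripts to look and compute and a tool call to move; the robot and the scene stay as the last step left them, time stands still between calls to the robot, and variables do not carry over. Pictures are saved under pics/ and viewed, at most 12 in all, crops included, and the job is handed in when it is done.

Besides the shell and the picture viewer there is one more tool, called after "Call:" as a command line: name --argument value ..., lists and objects as JSON in quotes. arm_command: Moves the arm, as the interface text tells. Its arguments: {"type":"object","properties":{"targets":{"type":"array"}},"required":["targets"]}

```bash
mkdir -p pics; ls; cat > h.py <<'E'
import numpy as np, cv2, pickle
from bench import robot
from scipy.spatial.transform import Rotation as R
def snap(n):
    o=robot.get_obs(); s=robot.snapshot(n)
    if n=="wrist":
        T=np.eye(4); T[:3,:3]=R.from_euler('xyz',o['ee_rot']).as_matrix(); T[:3,3]=o['tool_pos']; s['T']=T@s['T_tool_cam']
    return s
def K(s): return np.array([[s['fx'],0,s['cx']],[0,s['fy'],s['cy']],[0,0,1]])
def cloud(s):
    h,w=s['range_z'].shape; u,v=np.meshgrid(np.arange(w),np.arange(h))
    p=cv2.undistortPoints(np.stack([u,v],-1).reshape(-1,1,2).astype(float),K(s),np.array(s['dist_coeffs'])).reshape(h,w,2)
    z=s['range_z'][...,None]; c=np.concatenate([p*z,z],-1)
    P=c@s['T'][:3,:3].T+s['T'][:3,3]; P[s['range_z']==0]=np.nan
    return P
def save(s,f): cv2.imwrite('pics/'+f,s['color'][...,::-1])
E
python3 - <<'E'
from h import *
d={}
for n in ['scene','side','wrist']:
    s=snap(n); d[n]=s; save(s,n+'0.png'); print(n,s['T'].round(3).tolist(),s['fx'],s['dist_coeffs'])
pickle.dump(d,open('d0.pkl','wb')); o=robot.get_obs(); print(o); print(robot.pinch_z)
E
```

```text
pics
scene [[0.894, 0.281, -0.348, 1.106], [0.448, -0.56, 0.697, -1.075], [0.001, -0.779, -0.627, 1.085], [0.0, 0.0, 0.0, 1.0]] 469.7412945789715 [-0.02850021  0.          0.          0.          0.        ]
side [[0.698, -0.358, 0.62, -0.395], [-0.716, -0.37, 0.592, -0.908], [0.017, -0.857, -0.515, 0.9], [0.0, 0.0, 0.0, 1.0]] 398.188287598996 [-0.02073922  0.          0.          0.          0.        ]
wrist [[0.297, 0.918, 0.263, 0.087], [0.955, -0.284, -0.084, 0.549], [-0.002, 0.277, -0.961, 0.382], [0.0, 0.0, 0.0, 1.0]] 332.71569884319615 [-0.06259936  0.          0.          0.          0.        ]
{'time': 0.15, 'joint_positions': array([ 1.16587752e+00,  8.78061318e-02,  1.37185000e+00, -2.36957573e-05,
        1.68361767e+00, -1.03099122e-01]), 'qvel': array([-0.00128687, -0.00138215, -0.00438688, -0.00032162,  0.00167534,
       -0.0001549 ]), 'joint_torque': array([ 1.69894760e-03, -3.40642047e+01, -3.02794540e+01,  7.19043310e-02,
        3.05088912e-02, -1.12451457e-04]), 'tool_pos': array([0.16334203, 0.52475719, 0.20459061]), 'ee_rot': array([-3.13991801e+00, -1.49593034e-04,  2.83977020e+00]), 'wrist_force': array([-0.06065333, -0.28197227, -0.55204818]), 'wrist_torque': array([ 0.01078101, -0.02037676,  0.00298236]), 'finger_force': 0.0, 'width': 0.09438063869888372}
0.0188
```

View pics/scene0.png

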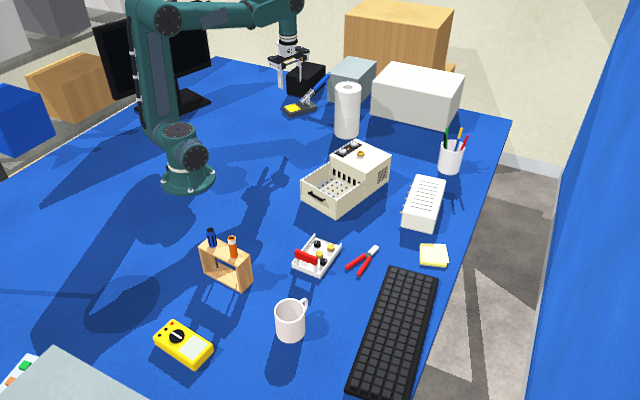

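View pics/side0.png

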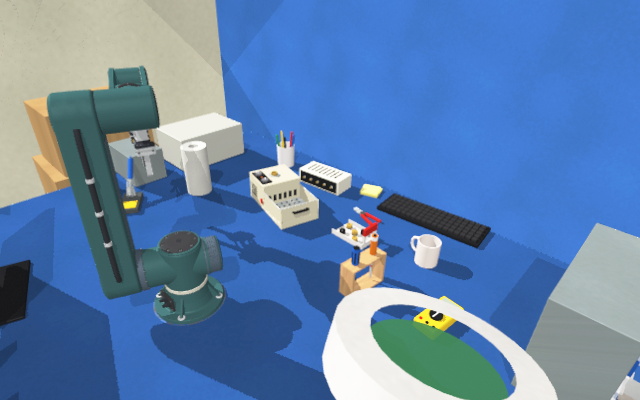

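The scene view shows the dryer at about (346,180) with its port at (361,155), the tray at (317,257) with a red handle at (306,257), and the rack at (227,262). The thermometer is at (232,245) and the driver at (211,237). The side view agrees.

```bash
python3 - <<'E'
from h import *
d=pickle.load(open('d0.pkl','rb'))
np.set_printoptions(precision=3,suppress=True)
for n in ['scene','side']:
    s=d[n]; P=cloud(s); hsv=cv2.cvtColor(s['color'],cv2.COLOR_RGB2HSV).astype(int); H,S,V=hsv[...,0],hsv[...,1],hsv[...,2]
    X,Y,Z=P[...,0],P[...,1],P[...,2]
    ws=(X>0.1)&(X<0.9)&(abs(Y)<.6)
    def rep(nm,m):
        q=P[m&ws]; print(n,nm,len(q),np.median(q,0),q.min(0),q.max(0)) if len(q) else print(nm,0)
    rep('red',((H<5)|(H>174))&(S>170)&(Z>.03)&(Z<.09))
    rep('orange',(H>=6)&(H<14)&(S>180)&(Z>.11))
    rep('bluehandle',(H>100)&(Z>.12)&(Z<.2)&(S>120)&(X<.6))
    m=(Z>.08)&(Z<.15)&(S<70)&(V>120)&ws
    for lo,hi in ((.085,.1),(.115,.13)):
        q=P[(Z>lo)&(Z<hi)&(S<70)&(V>120)&ws][:,:2].astype(np.float32)
        if len(q): print('dry',lo,len(q),cv2.minAreaRect(q))
    if n=='scene':
        for nm,(u,v) in dict(port=(361,155),th=(232,245),dr=(211,237),handle=(306,257),bask1=(301,184),bask2=(335,216),b3=(391,152),b4=(331,150),traylip=(340,245),mug=(292,325),meter=(183,343),pl=(362,262),roll=(346,92)).items(): print(nm,P[v,u])
E
```

```text
scene red 186 [ 0.633 -0.222  0.074] [ 0.407 -0.573  0.034] [ 0.669 -0.211  0.086]
scene orange 100 [ 0.475 -0.352  0.145] [ 0.46  -0.36   0.116] [0.538 0.291 0.187]
scene bluehandle 127 [ 0.395 -0.344  0.155] [ 0.108 -0.351  0.121] [0.528 0.25  0.182]
dry 0.085 854 ((0.5971916913986206, 0.06442737579345703), (1.043600082397461, 0.5370737314224243), 85.51717376708984)
dry 0.115 1120 ((0.5981254577636719, 0.10492503643035889), (0.9615471363067627, 0.5275406241416931), 86.5260238647461)
port [0.604 0.267 0.135]
th [ 0.475 -0.353  0.168]
dr [ 0.397 -0.347  0.16 ]
handle [ 0.635 -0.223  0.074]
bask1 [0.455 0.08  0.078]
bask2 [0.611 0.035 0.024]
b3 [0.638 0.53  0.003]
b4 [ 0.404  0.438 -0.002]
traylip [ 0.684 -0.082  0.021]
mug [ 0.718 -0.455  0.079]
meter [ 0.477 -0.604  0.036]
pl [ 0.769 -0.101  0.   ]
roll [0.414 0.551 0.217]
side red 107 [ 0.615 -0.223  0.07 ] [ 0.406 -0.574  0.035] [0.659 0.255 0.084]
side orange 81 [ 0.46  -0.351  0.143] [ 0.455 -0.358  0.116] [0.542 0.301 0.186]
side bluehandle 109 [ 0.379 -0.345  0.15 ] [ 0.105 -0.352  0.121] [ 0.394 -0.014  0.196]
dry 0.085 591 ((0.5918459892272949, 0.061354875564575195), (1.0392175912857056, 0.5533866286277771), 86.82451629638672)
dry 0.115 680 ((0.590019166469574, 0.10268324613571167), (0.9506385922431946, 0.5552458763122559), 86.42151641845703)
```

View pics/wrist0.png

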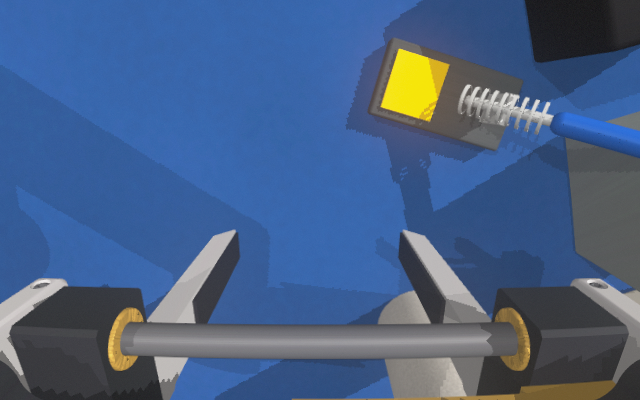

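The wrist view only shows a soldering iron and no task object. Next I move above the dryer to measure it from close up.

Call:
arm_command --targets '[0,0,0,0,0,-214,-1,0,0,0,0,0,-214,-1,0,0,0,0,0,-214,-1,0,0,0,0,0,-214,-1,0,0,-17.3,-533,-175,-214,-1,0,0,-17.3,-533,-175,-214,-1,0,0,-17.3,-533,-175,-214,-1,0,0,-17.3,-533,-175,-214,-1,0,0,-17.3,-533,-175,-214,-1,0,0,-17.3,-533,-175,-214,-1,0,0,-17.3,-533,-175,-214,-1,0,0,-17.3,-533,-175,-214,-1,0,0,-17.3,-533,-175,-214,-1,0,0,-17.3,-533,-175,-214,-1,0,0,-17.3,-533,-175,-214,-1,0,0,-17.3,-533,-175,-214,-1,0,0,-17.3,-533,-175,-214,-1,0,0,-17.3,-533,-175,-214,-1]'

```text
time: 1.95
tool_pos: [0.6203, 0.1997, 0.4187]
ee_rot: [3.141, -0.002, 3.142]
wrist_force: [-0.2, 0.5, 1.0]
width: 0.0944
finger_force: 0.0
```

```bash
cat >> h.py <<'E'
np.set_printoptions(precision=4,suppress=True)
def go(pos,rpy):
    o=robot.get_obs(); A=R.from_euler('xyz',o['ee_rot']); B=R.from_euler('xyz',rpy)
    print('turn',np.degrees((A.inv()*B).as_rotvec()).round(1),'shift',(A.inv().apply(np.array(pos)-o['tool_pos'])*1000).round(1))
E
python3 - <<'E'
from h import *
s=snap('wrist'); save(s,'w1.png'); pickle.dump(s,open('w1.pkl','wb')); o=robot.get_obs(); print(o['time'],o['tool_pos'],o['ee_rot'],o['joint_positions'],s['T'])
E
```

```text
2.0 [0.6196 0.2004 0.4197] [ 3.1411 -0.0003 -3.1404] [ 0.2255  0.4205  0.5316  0.0006  2.1897 -1.3462] [[-0.0006  0.9615  0.2749  0.5407]
 [ 1.      0.0006  0.      0.1997]
 [-0.0001  0.2749 -0.9615  0.5959]
 [ 0.      0.      0.      1.    ]]
```

View pics/w1.png

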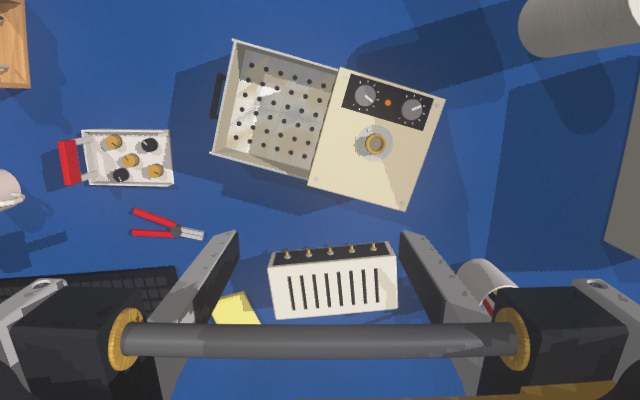

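The wrist view shows the basket with corners near (234,41), (212,153) and (338,68). The port is at (375,144), the tray spans (84,130)–(173,186) with its red handle at (68,162), and the lip faces right at x≈172.

```bash
cat > m.py <<'E'
from h import *
def ray(s,u,v,z):
    p=cv2.undistortPoints(np.array([[[u,v]]],float),K(s),np.array(s['dist_coeffs']))[0,0]
    d=s['T'][:3,:3]@np.array([*p,1]); o=s['T'][:3,3]; return o+d*(z-o[2])/d[2]
def meas(s):
    P=cloud(s); X,Y,Z=P[...,0],P[...,1],P[...,2]
    H,S,V=cv2.split(cv2.cvtColor(s['color'],cv2.COLOR_RGB2HSV)); ok=np.ones(Z.shape,bool); ok[235:]=False
    m=ok&(Z>.117)&(Z<.129)&(X>.45)&(X<.75)&(Y>.1)&(Y<.4)
    n,l,st,_=cv2.connectedComponentsWithStats(m.astype(np.uint8)); 
    if n>1:
        k=1+st[1:,4].argmax(); q=P[l==k]; print('housing',np.median(q[:,2]),cv2.minAreaRect(q[:,:2].astype(np.float32)))
    m=ok&(H>10)&(H<28)&(S>90)&(Z>.126)&(Z<.15)&(X>.5)&(X<.75)&(Y>.1)
    if m.sum()>20:
        q=P[m]; print('port',m.sum(),q.mean(0),cv2.minEnclosingCircle(q[:,:2].astype(np.float32)),np.percentile(q[:,2],[10,50,90]))
        v,u=np.nonzero(m); (cu,cv),r=cv2.minEnclosingCircle(np.stack([u,v],1).astype(np.float32)); print('port px',cu,cv,r,ray(s,cu,cv,.137))
    m=ok&(Z>.086)&(Z<.1)&(X>.4)&(X<.75)&(Y>-.05)&(Y<.25)
    q=P[m]; 
    if len(q)>50: print('basket rim',len(q),np.median(q[:,2]),cv2.minAreaRect(q[:,:2].astype(np.float32)))
    m=ok&((H<6)|(H>172))&(S>150)&(Z>.04)&(Z<.1)&(X>.45)&(X<.75)&(Y<-.15)
    q=P[m]
    if len(q): print('handle all',len(q),q.max(0)[2],np.percentile(q[:,2],[50,90]));t=q[q[:,2]>.072]; print(' top',len(t),np.median(t,0),cv2.minAreaRect(t[:,:2].astype(np.float32)))
    m=ok&(S<70)&(V>120)&(Z>-.003)&(Z<.035)&(X>.5)&(X<.78)&(Y>-.25)&(Y<-.02)
    n,l,st,_=cv2.connectedComponentsWithStats(m.astype(np.uint8))
    if n>1:
        k=1+st[1:,4].argmax(); q=P[l==k]; print('tray',len(q),cv2.minAreaRect(q[:,:2].astype(np.float32)),np.percentile(q[:,2],[5,50,95]))
E
python3 - <<'E'
from m import *
s=pickle.load(open('w1.pkl','rb')); meas(s)
for nm,u,v,z in [('bk1',234,41,.095),('bk2',212,153,.095),('bk3',338,68,.125),('lipA',171,131,.003),('lipB',173,187,.003),('lipA24',171,131,.024),('trayback',84,131,.021),('trayback',89,185,.021)]: print(nm,ray(s,u,v,z))
E
```

```text
housing 0.1231432502428951 ((0.5966793894767761, 0.2790326178073883), (0.15452659130096436, 0.17097881436347961), 74.47792053222656)
port 192 [0.5949 0.2781 0.1337] ((0.5748773813247681, 0.2829039990901947), 0.03502980247139931) [0.1302 0.1344 0.1356]
port px 379.0 128.0 25.96160888671875 [0.5742 0.2818 0.137 ]
basket rim 1165 0.0931674024805782 ((0.5545984506607056, 0.12976665794849396), (0.1562514454126358, 0.17113888263702393), 74.24657440185547)
handle all 769 0.08141915066518401 [0.0727 0.0794]
 top 395 [ 0.6311 -0.2146  0.0783] ((0.6316114664077759, -0.21695898473262787), (0.01399301178753376, 0.07306468486785889), 87.71094512939453)
tray 4054 ((0.6358290910720825, -0.15546384453773499), (0.17166908085346222, 0.10708492249250412), 88.46516418457031) [-0.0008  0.0014  0.0195]
bk1 [0.4562 0.0808 0.095 ]
bk2 [0.6144 0.0376 0.095 ]
bk3 [0.4959 0.2256 0.125 ]
lipA [ 0.5881 -0.0631  0.003 ]
lipB [ 0.691  -0.0712  0.003 ]
lipA24 [ 0.5865 -0.0537  0.024 ]
trayback [ 0.5844 -0.2135  0.021 ]
trayback [ 0.6823 -0.2221  0.021 ]
```

```bash
python3 -c "
from h import *
go([.632,-.215,.24],[np.pi,0,3.094])"
```

```text
turn [ 0.  -0.   2.8] shift [ -11.9 -415.5  179.5]
```

Call:
arm_command --targets '[0,0,2.8,-12,-415,0,-1,0,0,2.8,-12,-415,0,-1,0,0,2.8,-12,-415,0,-1,0,0,2.8,-12,-415,60,-1,0,0,2.8,-12,-415,180,-1,0,0,2.8,-12,-415,180,-1,0,0,2.8,-12,-415,180,-1,0,0,2.8,-12,-415,180,-1,0,0,2.8,-12,-415,180,-1,0,0,2.8,-12,-415,180,-1,0,0,2.8,-12,-415,180,-1,0,0,2.8,-12,-415,180,-1,0,0,2.8,-12,-415,180,-1,0,0,2.8,-12,-415,180,-1]'

```text
time: 3.4
tool_pos: [0.6336, -0.2136, 0.2424]
ee_rot: [-3.14, 0.004, 3.096]
wrist_force: [-0.1, -0.5, 0.6]
width: 0.0941
finger_force: 0.0
```

```bash
python3 - <<'E'
from m import *
s=snap('wrist'); save(s,'w2.png'); pickle.dump(s,open('w2.pkl','wb')); o=robot.get_obs(); print(o['time'],o['tool_pos'],o['ee_rot'],o['joint_positions']); meas(s)
E
```

```text
3.45 [ 0.6334 -0.2138  0.2419] [-3.1407  0.0036  3.0952] [-0.4106  0.3531  0.9823  0.0004  1.8025 -1.9349]
basket rim 1755 0.09241394753385007 ((0.5670191645622253, 0.06267810612916946), (0.18434755504131317, 0.0878765881061554), 16.579017639160156)
handle all 755 0.08139253790968659 [0.0788 0.0798]
 top 737 [ 0.6293 -0.218   0.0788] ((0.6309977769851685, -0.2181396782398224), (0.011319005861878395, 0.07234958559274673), 88.7377700805664)
tray 7635 ((0.6371163129806519, -0.14357095956802368), (0.15698817372322083, 0.10825040936470032), 88.80154418945312) [-0.0005  0.0011  0.0187]
```

View pics/w2.png

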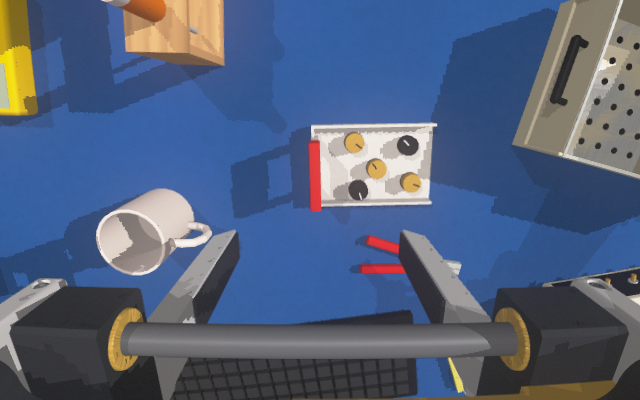

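The tray is seen from directly above, with the handle at (315,175), five knobs inside and the lip at x≈432. Both views put the handle at about (0.631, -0.218), with its top at about 0.081. I go down and grip it.

```bash
python3 -c "
from h import *
go([.631,-.2177,.047],[np.pi,0,3.108])"
```

```text
turn [-0.1  0.2 -0.7] shift [  2.9  -3.8 194.9]
```

Call:
arm_command --targets '[0,0.2,-0.7,3,-4,40,-1,0,0.2,-0.7,3,-4,80,-1,0,0.2,-0.7,3,-4,120,-1,0,0.2,-0.7,3,-4,150,-1,0,0.2,-0.7,3,-4,175,-1,0,0.2,-0.7,3,-4,190,-1,0,0.2,-0.7,3,-4,195,-1,0,0.2,-0.7,3,-4,195,-1,0,0.2,-0.7,3,-4,195,1,0,0.2,-0.7,3,-4,195,1,0,0.2,-0.7,3,-4,195,1,0,0.2,-0.7,3,-4,195,1,0,0.2,-0.7,3,-4,195,1,0,0.2,-0.7,3,-4,195,1,0,0.2,-0.7,3,-4,195,1,0,0.2,-0.7,3,-4,195,1,0,0.2,-0.7,3,-4,195,1,0,0.2,-0.7,3,-4,195,1]'

```text
time: 5.25
tool_pos: [0.6293, -0.2192, 0.0444]
ee_rot: [3.141, -0.003, 3.105]
wrist_force: [-0.1, 0.2, -0.1]
width: 0.0174
finger_force: 0.0
```

Call:
arm_command --targets '[0,0,0,0,0,0,1,0,0,0,0,0,0,1,0,0,0,0,0,0,1,0,0,0,0,0,0,1]'

```text
time: 5.65
tool_pos: [0.6293, -0.219, 0.0444]
ee_rot: [3.141, -0.004, 3.105]
wrist_force: [-1.3, 0.2, -0.4]
width: 0.0115
finger_force: 30.0
```

```bash
cat > tip.py <<'E'
from m import *
B=np.array([.5555,.131]); a=np.radians(74.4); dy=np.array([np.cos(a),np.sin(a)])
R0=R.from_euler('xyz',[np.pi,0,np.pi/2])
def tcp(ly,lz,th):
    Rt=R.from_euler('z',a)*R.from_euler('y',th,degrees=True)
    return np.array([*(B+ly*dy),lz])+Rt.apply([-.146,0,.0414]),(Rt*R0).as_euler('xyz')
if __name__=='__main__':
    for p in [(-.025,.15,0),(-.025,.13,12),(-.025,.11,25),(-.025,.10,35),(-.02,.10,45),(-.02,.10,55)]:
        print(p,*tcp(*p)); go(*tcp(*p))
E
python3 tip.py; python3 -c "
from h import *
print(robot.get_obs()['joint_positions'])"
```

```text
(-0.025, 0.15, 0) [ 0.5095 -0.0337  0.1914] [ 3.1416 -0.      2.8693]
turn [ 0.  -0.2 13.5] shift [ 126.9  180.9 -146.4]
(-0.025, 0.13, 12) [ 0.5127 -0.0223  0.2009] [-2.9322  0.      2.8693]
turn [11.9  1.2 13.5] shift [ 124.2  192.3 -155.9]
(-0.025, 0.11, 25) [ 0.5179 -0.0037  0.2092] [-2.7053  0.      2.8693]
turn [24.9  2.7 13.3] shift [ 119.7  211.2 -164.3]
(-0.025, 0.1, 35) [0.523  0.0146 0.2177] [-2.5307  0.      2.8693]
turn [34.8  3.9 13.1] shift [ 115.3  229.6 -172.7]
(-0.02, 0.1, 45) [0.5302 0.0405 0.2325] [-2.3562  0.      2.8693]
turn [44.8  5.1 12.9] shift [ 109.1  255.8 -187.6]
(-0.02, 0.1, 55) [0.5367 0.0637 0.2433] [-2.1817  0.      2.8693]
turn [54.7  6.3 12.6] shift [ 103.5  279.3 -198.4]
[-0.4195  0.421   1.2854 -0.0009  1.4387 -1.9537]
```

Call:
arm_command --targets '[0,0,0,0,0,-3,1,0,0,0,0,0,-8,1,0,0,0,0,0,-18,1,0,0,0,0,0,-34,1,0,0,0,0,0,-50,1,0,0,0,0,0,-66,1,0,0,0,0,0,-82,1,0,0,0,0,0,-98,1,0,0,0,0,0,-114,1,0,0,0,0,0,-130,1,0,0,0,0,0,-142,1,0,0,0,0,0,-147,1,0,0,0,0,0,-148,1,0,0,0,0,0,-148,1]'

```text
time: 7.05
tool_pos: [0.6295, -0.2191, 0.1919]
ee_rot: [3.141, -0.004, 3.105]
wrist_force: [1.0, 0.3, -2.5]
width: 0.0118
finger_force: 30.0
```

Call:
arm_command --targets '[0,0,0.3,2.5,3.6,0,1,0,0,0.8,7.6,10.9,0,1,0,0,1.6,15.2,21.7,0,1,0,0,2.6,24,34.4,0,1,0,0,3.5,33,47,0,1,0,0,4.5,42,60,0,1,0,0,5.4,51,72.4,0,1,0,0,6.3,60,85,0,1,0,0,7.3,68.5,97.7,0,1,0,0,8.2,77.4,110.3,0,1,0,0,9.2,86.3,123,0,1,0,0,10.1,95.2,135.7,0,1,0,0,11.1,104,148.3,0,1,0,0,12,113,161,0,1,0,0,12.7,119.3,170,0,1,0,0,13.2,124.4,177.3,0,1,0,0,13.5,127,181,0,1,0,0,13.5,127,181,0,1]'

```text
time: 8.85
tool_pos: [0.5092, -0.0333, 0.193]
ee_rot: [-3.141, -0.003, 2.87]
wrist_force: [-0.2, -0.1, -2.9]
width: 0.012
finger_force: 30.0
```

```bash
python3 - <<'E'
from tip import *
o=robot.get_obs(); print(o['tool_pos'],o['joint_positions'])
s=snap('wrist'); save(s,'w3.png')
for p in [(-.025,.15,0),(-.025,.13,12),(-.025,.115,22),(-.025,.105,30),(-.025,.10,38),(-.02,.10,46)]: go(*tcp(*p))
E
```

```text
[ 0.5092 -0.0333  0.193 ] [-0.1762  0.004   1.4819 -0.0005  1.6589 -1.4754]
turn [-0.1 -0.2  0. ] shift [0.  0.1 1.5]
turn [11.9 -0.2  0. ] shift [ 0.  11.8 -7.9]
turn [21.9 -0.2  0.1] shift [  0.1  26.2 -15.2]
turn [29.9 -0.2  0.1] shift [  0.1  40.3 -20.9]
turn [37.9 -0.2  0.1] shift [  0.1  56.5 -29.6]
turn [45.9 -0.2  0.1] shift [  0.1  79.4 -40.9]
```

View pics/w3.png

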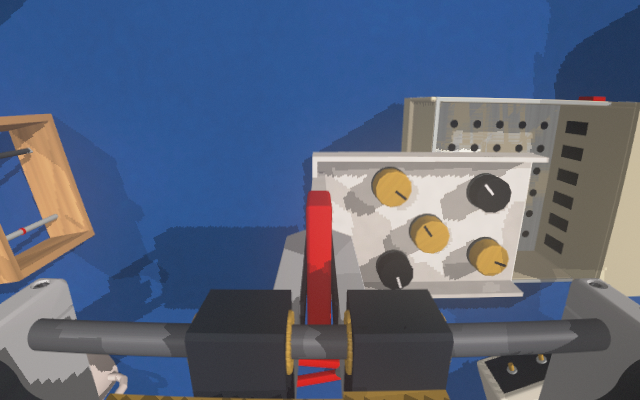

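Five knobs are on the level tray, with its lip (x≈525) over the basket. I tilt gradually.

Call:
arm_command --targets '[3,0,0,0,2,-1,1,6,0,0,0,5,-3,1,9,0,0,0,8,-5,1,12,0,0,0,12,-8,1,14,0,0,0,14,-9.5,1,16,0,0,0,17,-11,1,18,0,0,0,20,-12.5,1,20,0,0,0,23,-14,1,22,0,0,0,26,-15,1,24,0,0,0,29.5,-16.5,1,26,0,0,0,33,-18,1,28,0,0,0,36.5,-19.5,1,30,0,0,0,40,-21,1,30,0,0,0,40,-21,1,30,0,0,0,40,-21,1,34,0,0,0,48,-25,1,38,0,0,0,56.5,-29.5,1,38,0,0,0,56.5,-29.5,1,38,0,0,0,56.5,-29.5,1]'

```text
time: 10.8
tool_pos: [0.5248, 0.0206, 0.2222]
ee_rot: [-2.479, -0.003, 2.87]
wrist_force: [0.3, 0.5, -2.2]
width: 0.0118
finger_force: 30.0
```

```bash
python3 - <<'E'
from tip import *
o=robot.get_obs(); print(o['tool_pos'],o['joint_positions'],o['wrist_force'])
s=snap('wrist'); save(s,'w4.png')
E
```

```text
[0.5248 0.0206 0.2222] [ 0.2823  0.2744  1.2674 -0.5906  1.9272 -1.1358] [ 0.3298  0.5119 -2.179 ]
```

View pics/w4.png

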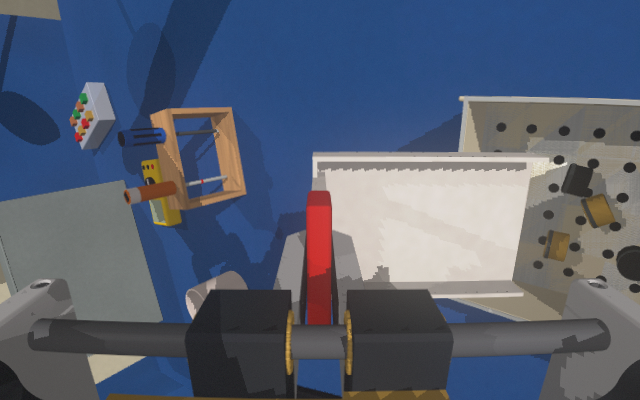

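The tray is empty and at least four knobs are visible in the basket (right edge). I untilt it and return it to its place.

```bash
python3 - <<'E'
from tip import *
for p in [(-.025,.12,28),(-.025,.14,12),(-.025,.16,0)]: go(*tcp(*p))
go([.6293,-.219,.2],[np.pi,-.003,3.105])
E
```

```text
turn [-10.   -0.1   0.1] shift [  0.2 -16.8  10.1]
turn [-26.   -0.2   0. ] shift [  0.1 -27.6  36.5]
turn [-38.   -0.2   0. ] shift [  0.1 -31.   51.2]
turn [-37.8  -4.5 -13. ] shift [-165.2 -145.7  141.9]
```

Call:
arm_command --targets '[-5,0,0,0,-8,5,1,-10,0,0,0,-17,10,1,-18,0,0,0,-22,23,1,-26,0,0,0,-27.5,36.5,1,-32,0,0,0,-29.5,44,1,-38,0,0,0,-31,51,1,-38,-0.8,-2.3,-29,-51,67,1,-38,-1.5,-4.5,-58,-71,83,1,-38,-2.4,-7,-87,-91,99,1,-38,-3.2,-9.2,-116,-111,115,1,-38,-4,-11.5,-145,-131,131,1,-37.8,-4.5,-13,-165,-145.7,142,1,-37.8,-4.5,-13,-165,-145.7,142,1,-37.8,-4.5,-13,-165,-145.7,142,1,-37.8,-4.5,-13,-165,-145.7,142,1]'

```text
time: 12.35
tool_pos: [0.6285, -0.2183, 0.2005]
ee_rot: [-3.141, -0.003, 3.105]
wrist_force: [-0.6, 0.4, -2.4]
width: 0.012
finger_force: 30.0
```

```bash
python3 - <<'E'
from tip import *
o=robot.get_obs(); print(o['time'],o['joint_positions'])
go([.6293,-.219,.045],[np.pi,0,3.105])
E
```

```text
12.35 [-0.4187  0.3512  1.066  -0.0014  1.7268 -1.9528]
turn [-0.  -0.2 -0. ] shift [ -1.2  -0.6 155.5]
```

Call:
arm_command --targets '[0,-0.2,0,-1,0,30,1,0,-0.2,0,-1,0,65,1,0,-0.2,0,-1,0,100,1,0,-0.2,0,-1,0,130,1,0,-0.2,0,-1,0,145,1,0,-0.2,0,-1,0,150,1,0,-0.2,0,-1,0,153,1,0,-0.2,0,-1,0,155,1,0,-0.2,0,-1,0,155.5,1,0,-0.2,0,-1,0,155.5,1,0,-0.2,0,-1,0,155.5,1]'

```text
time: 13.45
tool_pos: [0.6303, -0.2188, 0.0452]
ee_rot: [-3.141, 0.002, 3.105]
wrist_force: [-0.5, -0.5, -1.4]
width: 0.0118
finger_force: 30.0
```

Call:
arm_command --targets '[0,0,0,0,0,0.5,1,0,0,0,0,0,1,1,0,0,0,0,0,1,1,0,0,0,0,0,1,-1,0,0,0,0,0,1,-1,0,0,0,0,0,1,-1,0,0,0,0,0,1,-1,0,0,0,0,0,1,-1,0,0,0,0,0,1,-1,0,0,0,0,0,-40,-1,0,0,0,0,0,-80,-1,0,0,0,0,0,-130,-1,0,0,0,0,0,-180,-1,0,0,0,0,0,-220,-1,0,0,0,0,0,-220,-1,0,0,0,0,0,-220,-1]'

```text
time: 15.05
tool_pos: [0.6302, -0.2186, 0.2658]
ee_rot: [-3.14, 0.003, 3.105]
wrist_force: [0.8, -0.0, 0.0]
width: 0.094
finger_force: 0.0
```

```bash
python3 - <<'E'
from m import *
o=robot.get_obs(); print(o['time'],o['tool_pos'],o['width']); w=snap('wrist'); meas(w)
s=snap('scene'); P=cloud(s); c=s['color'][130:290,180:420]; cv2.imwrite('pics/mix1.png',np.vstack([cv2.resize(c,(720,480),interpolation=cv2.INTER_CUBIC)])[...,::-1])
go([.468,-.34,.34],[np.pi,0,3.04])
for n in ['scene','side']:
    s=snap(n); P=cloud(s); H,S,V=cv2.split(cv2.cvtColor(s['color'],cv2.COLOR_RGB2HSV)); 
    m=(H>=5)&(H<15)&(S>170)&(P[...,2]>.12)&(abs(P[...,0]-.465)<.06)&(abs(P[...,1]+.35)<.06); q=P[m]; print(n,len(q),q.mean(0),q.max(0))
E
```

```text
15.05 [ 0.6302 -0.2186  0.2658] 0.09399072289099793
basket rim 1883 0.09248126134619516 ((0.5498380661010742, 0.11312741786241531), (0.12486806511878967, 0.17023426294326782), 74.1713638305664)
handle all 651 0.08064013402496695 [0.0788 0.0798]
 top 634 [ 0.6309 -0.2191  0.0788] ((0.6318520903587341, -0.2192428857088089), (0.010327928699553013, 0.07196251302957535), 88.14340209960938)
tray 8195 ((0.6388749480247498, -0.1439812183380127), (0.15698601305484772, 0.1076555997133255), 88.24699401855469) [-0.0005  0.0011  0.0186]
turn [ 0.1 -0.2  3.7] shift [ 156.8 -127.5  -77.8]
scene 96 [ 0.4733 -0.351   0.1492] [ 0.4811 -0.336   0.1889]
side 75 [ 0.4599 -0.3501  0.1474] [ 0.4726 -0.3384  0.1881]
```

View pics/mix1.png

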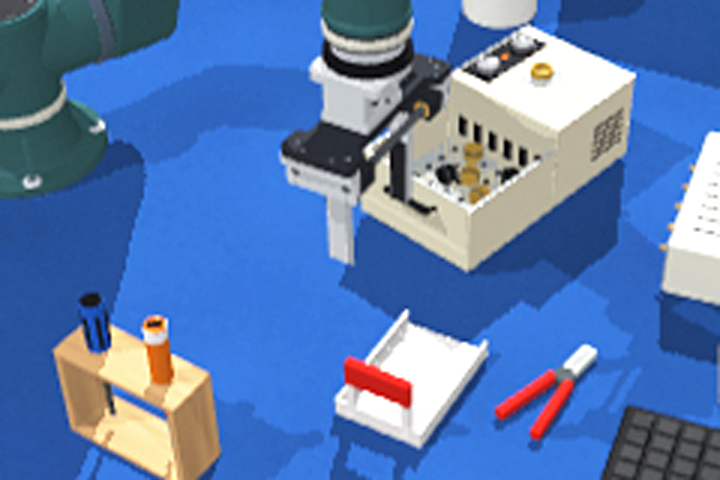

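All five knobs are in the basket (three brass, two black around (470,175)), and the tray stands flat with its handle at (378,380). Next I look at the rack from above.

Call:
arm_command --targets '[0,0,2,60,-50,-78,-1,0,0,3.7,100,-90,-78,-1,0,0,3.7,157,-127,-78,-1,0,0,3.7,157,-127,-78,-1,0,0,3.7,157,-127,-78,-1,0,0,3.7,157,-127,-78,-1,0,0,3.7,157,-127,-78,-1,0,0,3.7,157,-127,-78,-1]'

```text
time: 16.05
tool_pos: [0.4688, -0.3388, 0.3407]
ee_rot: [3.14, -0.001, 3.042]
wrist_force: [0.2, 1.1, 0.8]
width: 0.0941
finger_force: 0.0
```

```bash
cat > th.py <<'E'
from m import *
def therm():
    s=snap('wrist'); P=cloud(s); H,S,V=cv2.split(cv2.cvtColor(s['color'],cv2.COLOR_RGB2HSV))
    X,Y,Z=P[...,0],P[...,1],P[...,2]; near=(abs(X-.467)<.06)&(abs(Y+.35)<.06)
    q=P[near&(Z>.172)&(Z<.2)]; print('top',len(q),q.mean(0),cv2.minEnclosingCircle(q[:,:2].astype(np.float32)))
    q=P[(abs(X-.388)<.05)&(abs(Y+.35)<.05)&(Z>.165)&(Z<.19)]; print('driver',len(q),q.mean(0)) if len(q) else 0
    q=P[(Z>.108)&(Z<.118)&(abs(X-.43)<.12)&(abs(Y+.35)<.1)]; print('rack',len(q),cv2.minAreaRect(q[:,:2].astype(np.float32)),np.median(q[:,2]))
    return s,P
if __name__=='__main__':
    o=robot.get_obs(); print(o['tool_pos'],o['ee_rot'],o['joint_positions']); s,P=therm(); save(s,'w5.png'); pickle.dump(s,open('w5.pkl','wb'))
E
python3 th.py
```

```text
[ 0.4688 -0.3388  0.3407] [ 3.1399 -0.0014  3.042 ] [-0.7241  0.1693  1.013   0.0005  1.9614 -2.1951]
top 391 [ 0.4684 -0.3464  0.1824] ((0.46942752599716187, -0.3464074432849884), 0.011404013261198997)
driver 437 [ 0.3894 -0.3391  0.1736]
rack 4826 ((0.4297782778739929, -0.34292513132095337), (0.05627380684018135, 0.15043935179710388), 84.81147003173828) 0.11293675457476449
```

View pics/w5.png

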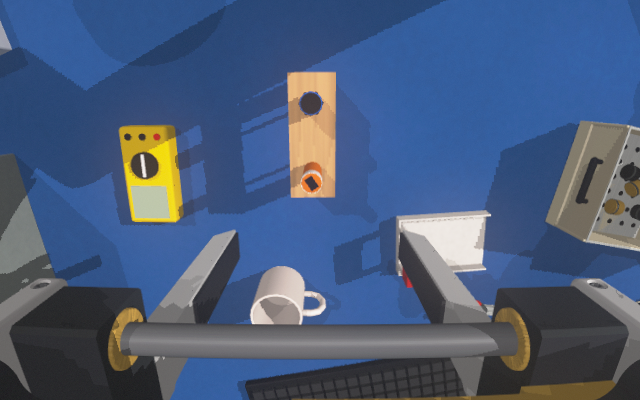

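The view shows the rack at (312,135), the thermometer top at (312,180) and the driver at (310,103). The thermometer is at about (0.469, -0.3465). Next I descend and grip it.

```bash
python3 -c "
from h import *
go([.469,-.3465,.133],[np.pi,0,3.051])"
```

```text
turn [ 0.1 -0.1 -0.5] shift [ -1.1  -8.1 207.8]
```

Call:
arm_command --targets '[0,-0.1,-0.5,-1,-8,10,-1,0,-0.1,-0.5,-1,-8,50,-1,0,-0.1,-0.5,-1,-8,90,-1,0,-0.1,-0.5,-1,-8,130,-1,0,-0.1,-0.5,-1,-8,165,-1,0,-0.1,-0.5,-1,-8,190,-1,0,-0.1,-0.5,-1,-8,202,-1,0,-0.1,-0.5,-1,-8,207,-1,0,-0.1,-0.5,-1,-8,207,-1,0,-0.1,-0.5,-1,-8,207,-1]'

```text
time: 17.1
tool_pos: [0.4693, -0.3484, 0.137]
ee_rot: [-3.139, 0.005, 3.05]
wrist_force: [0.7, 0.1, 0.0]
width: 0.0944
finger_force: 0.0
```

```bash
python3 - <<'E'
from m import *
o=robot.get_obs(); print(o['tool_pos'],o['ee_rot'])
s=snap('wrist'); P=cloud(s); X,Y,Z=P[...,0],P[...,1],P[...,2]
q=P[(abs(X-.467)<.03)&(abs(Y+.35)<.03)&(Z>.165)&(Z<.2)]; print(len(q),q.mean(0),cv2.minEnclosingCircle(q[:,:2].astype(np.float32)))
E
```

```text
[ 0.4693 -0.3484  0.137 ] [-3.1395  0.0046  3.0496]
2396 [ 0.4659 -0.3461  0.1805] ((0.4687202572822571, -0.3464565575122833), 0.012056329287588596)
```

Call:
arm_command --targets '[0,0,0,0,2,4,-1,0,0,0,0,2,4,-1,0,0,0,0,2,4,1,0,0,0,0,2,4,1,0,0,0,0,2,4,1,0,0,0,0,2,4,1,0,0,0,0,2,4,1,0,0,0,0,2,4,1,0,0,0,0,2,4,1,0,0,0,0,2,4,1,0,0,0,0,2,4,1,0,0,0,0,2,4,1,0,0,0,0,2,4,1,0,0,0,0,2,4,1]'

```text
time: 18.55
tool_pos: [0.4686, -0.3458, 0.1312]
ee_rot: [-3.141, 0.002, 3.049]
wrist_force: [0.1, -0.6, -0.5]
width: 0.0215
finger_force: 30.0
```

Call:
arm_command --targets '[0,0,0,0,0,-3,1,0,0,0,0,0,-12,1,0,0,0,0,0,-30,1,0,0,0,0,0,-50,1,0,0,0,0,0,-70,1,0,0,0,0,0,-90,1,0,0,0,0,0,-110,1,0,0,0,0,0,-140,1,0,0,0,0,0,-170,1,0,0,0,0,0,-200,1,0,0,0,0,0,-222,1,0,0,0,0,0,-230,1,0,0,0,0,0,-230,1,0,0,0,0,0,-230,1]'

```text
time: 19.95
tool_pos: [0.468, -0.3455, 0.36]
ee_rot: [3.141, 0.001, 3.049]
wrist_force: [-0.5, 1.1, -1.6]
width: 0.0215
finger_force: 30.0
```

```bash
python3 -c "
from m import *
print(robot.get_obs()['joint_positions'])
go([.540,.278,.31],[np.pi,0,3.05])
go([.595,.278,.31],[np.pi,0,3.05])
s=pickle.load(open('w1.pkl','rb'));P=cloud(s);H,S,V=cv2.split(cv2.cvtColor(s['color'],cv2.COLOR_RGB2HSV));m=(H>10)&(H<28)&(S>90)
sub=np.zeros_like(m);sub[125:165,355:395]=m[125:165,355:395];v,u=np.nonzero(sub);print(len(u),u.min(),u.max(),v.min(),v.max(),ray(s,(u.min()+u.max())/2,(v.min()+v.max())/2,.135),cv2.fitEllipse(np.stack([u,v],1).astype(np.float32)))
"
```

```text
[-0.734   0.185   0.956   0.0012  2.0006 -2.2122]
turn [ 0.1  0.  -0. ] shift [-14.3 627.4  50.6]
turn [ 0.1  0.  -0. ] shift [-69.1 632.5  50.6]
199 365 385 134 153 [0.5955 0.2776 0.135 ] ((375.0712585449219, 143.3419647216797), (17.610530853271484, 18.105159759521484), 69.85366821289062)
```

Call:
arm_command --targets '[0,0,0,-2,15,0,1,0,0,0,-6,45,0,1,0,0,0,-10,85,0,1,0,0,0,-15,130,0,1,0,0,0,-20,175,0,1,0,0,0,-25,220,0,1,0,0,0,-30,265,0,1,0,0,0,-35,310,0,1,0,0,0,-40,355,0,1,0,0,0,-45,400,10,1,0,0,0,-50,445,20,1,0,0,0,-55,490,30,1,0,0,0,-60,535,40,1,0,0,0,-65,575,50,1,0,0,0,-69,610,50,1,0,0,0,-69,627,50,1,0,0,0,-69,632,50,1,0,0,0,-69,632,50,1,0,0,0,-69,632,50,1,0,0,0,-69,632,50,1]'

```text
time: 21.95
tool_pos: [0.5953, 0.2757, 0.3121]
ee_rot: [-3.141, 0.003, 3.047]
wrist_force: [0.4, 0.5, -1.2]
width: 0.0215
finger_force: 30.0
```

```bash
python3 - <<'E'
from m import *
o=robot.get_obs(); print(o['tool_pos'],o['ee_rot'])
d={}
for n in ['wrist','scene','side']: d[n]=snap(n)
pickle.dump(d,open('d6.pkl','wb'))
I=d['wrist']['color'][60:310,170:490]; cv2.imwrite('pics/w6.png',cv2.resize(I,(768,600),interpolation=cv2.INTER_CUBIC)[...,::-1])
E
```

```text
[0.5953 0.2757 0.3121] [-3.1415  0.0033  3.0472]
```

View pics/w6.png

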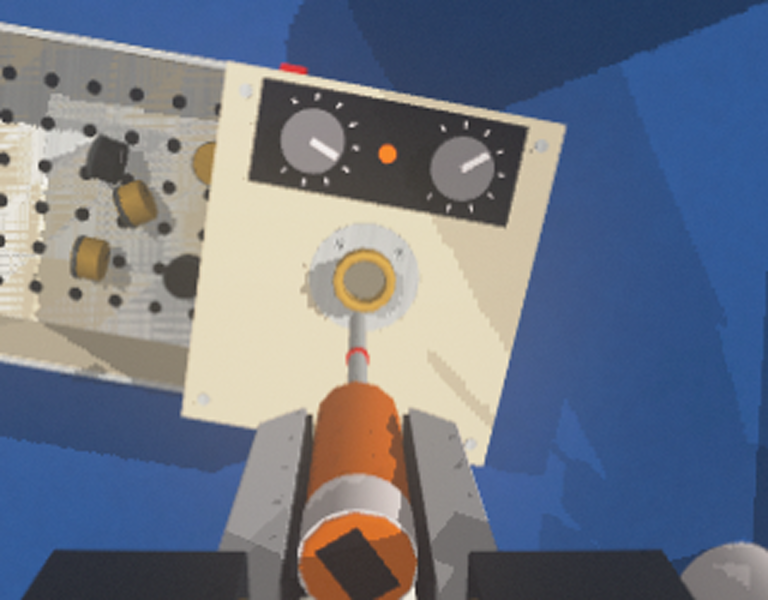

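The wrist view (2.4x crop) shows the port rim at (364,281), the stem tip at (359,316) and the red ring at (358,357), all clear of contact. Next I turn these into positions.

```bash
cat > fin.py <<'E'
from m import *
from scipy.optimize import least_squares
def det(s,port=True):
    P=cloud(s); H,S,V=cv2.split(cv2.cvtColor(s['color'],cv2.COLOR_RGB2HSV)); Z=P[...,2]; r={}
    near=(abs(P[...,0]-.595)<.05)&(abs(P[...,1]-.278)<.05)
    m=near&(H>12)&(H<30)&(S>100)&(Z>.120)&(Z<.15)
    if m.sum()>20:
        v,u=np.nonzero(m); h=cv2.convexHull(np.stack([u,v],1).astype(np.float32)); r['port']=cv2.fitEllipse(h)[0],int(m.sum()),Z[m].max()
    m=near&((H<6)|(H>172))&(S>110)&(Z>.12)&(Z<.30)
    n,l,st,c=cv2.connectedComponentsWithStats(m.astype(np.uint8))
    for k in range(1,n): r['red%d'%k]=c[k],st[k,4],np.median(P[l==k],0)
    return r,P,(H,S,V)
E
python3 - <<'E'
from fin import *
d=pickle.load(open('d6.pkl','rb'))
for n in d:
    s=d[n]; r,P,_=det(s); print(n,r)
    if 'port' in r: print(' port@.137',ray(s,*r['port'][0],.137))
s=d['wrist']; P=cloud(s)
for v in range(184,224,2): print(v,[u for u in range(312,330) if P[v,u,2]>.16],P[v,319],s['color'][v,319])
E
```

```text
wrist {'port': ((321.3481750488281, 176.5706329345703), 314, np.float64(0.1366496794401667)), 'red1': (array([318.68, 206.64]), np.int32(25), array([0.5938, 0.2763, 0.2442]))}
 port@.137 [0.5945 0.2788 0.137 ]
scene {'port': ((359.9394836425781, 153.70816040039062), 32, np.float64(0.1395994649561756)), 'red1': (array([362., 127.]), np.int32(1), array([0.5989, 0.2713, 0.2478]))}
 port@.137 [0.5983 0.2697 0.137 ]
side {'port': ((273.640625, 173.0474853515625), 22, np.float64(0.13956093182772145))}
 port@.137 [0.583  0.2687 0.137 ]
184 [] [0.6062 0.2751 0.1222] [161 137  97]
186 [] [0.6057 0.2751 0.1332] [200 158  85]
188 [] [0.6076 0.275  0.1347] [214 170  89]
190 [318, 319] [0.5937 0.2762 0.1952] [162 156 141]
192 [316, 317, 318, 319, 320, 321] [0.5936 0.2762 0.2022] [159 157 150]
194 [316, 317, 318, 319, 320, 321] [0.5939 0.2762 0.2079] [159 157 150]
196 [316, 317, 318, 319, 320, 321] [0.5934 0.2762 0.2158] [159 158 151]
198 [315, 316, 317, 318, 319, 320, 321] [0.5936 0.2762 0.2212] [161 160 153]
200 [315, 316, 317, 318, 319, 320, 321] [0.5936 0.2762 0.2272] [161 160 153]
202 [315, 3
[... 260 characters left out ...]
319, 320, 321, 322] [0.5936 0.2762 0.2482] [163 159 154]
210 [314, 315, 316, 317, 318, 319, 320, 321, 322, 323] [0.5936 0.2762 0.253 ] [164 161 155]
212 [315, 316, 317, 318, 319, 320, 321, 322] [0.5936 0.2762 0.2576] [162 160 154]
214 [315, 316, 317, 318, 319, 320, 321, 322] [0.5935 0.2762 0.2625] [163 161 155]
216 [315, 316, 317, 318, 319, 320, 321, 322] [0.5937 0.2762 0.266 ] [163 159 154]
218 [315, 316, 317, 318, 319, 320, 321, 322] [0.5928 0.2763 0.2728] [165 151 139]
220 [314, 315, 316, 317, 318, 319, 320, 321, 322, 323] [0.5856 0.2769 0.2966] [177 103  62]
222 [312, 313, 314, 315, 316, 317, 318, 319, 320, 321, 322, 323, 324, 325, 326, 327, 328, 329] [0.5852 0.277  0.3011] [177 103  61]
```

```bash
cat >> fin.py <<'E'
def portfit(s,zc=.1355):
    P=cloud(s); H,S,V=cv2.split(cv2.cvtColor(s['color'],cv2.COLOR_RGB2HSV)); Z=P[...,2]
    near=(abs(P[...,0]-.595)<.03)&(abs(P[...,1]-.278)<.03)
    m=near&(H>10)&(H<30)&(S>80)&(Z>.1315)&(Z<.142)
    q=np.array([ray(s,u,v,.137)[:2] for v,u in zip(*np.nonzero(m))])
    # annulus 10..14.5 mm: penalise points outside it
    f=lambda c:(lambda r:np.maximum(r-.0145,0)+np.maximum(.010-r,0))(np.hypot(*(q-c).T))
    c=least_squares(f,q.mean(0),x_scale=1e-3,diff_step=1e-4).x; r=np.hypot(*(q-c).T)
    print('port',len(q),'mean',q.mean(0),'fit',c,'r',np.percentile(r,[2,50,98])*1e3,'z',np.median(Z[m]),'bbox',q.min(0),q.max(0),(q.min(0)+q.max(0))/2)
E
python3 - <<'E'
from fin import *
portfit(pickle.load(open('w1.pkl','rb'))); portfit(pickle.load(open('d6.pkl','rb'))['wrist'])
E
```

```text
port 170 mean [0.595  0.2779] fit [0.5959 0.2778] r [ 9.7521 12.0261 14.1819] z 0.13452935195140714 bbox [0.5823 0.2647] [0.6084 0.2913] [0.5953 0.278 ]
port 267 mean [0.595  0.2786] fit [0.5954 0.2785] r [ 9.7004 11.9983 13.9727] z 0.1347495807863735 bbox [0.5816 0.2651] [0.6087 0.2925] [0.5952 0.2788]
```

Call:
arm_command --targets '[0,0,0,1,2.5,5,1,0,0,0,1,2.5,15,1,0,0,0,1,2.5,25,1,0,0,0,1,2.5,35,1,0,0,0,1,2.5,40,1,0,0,0,1,2.5,40,1,0,0,0,1,2.5,40,1,0,0,0,1,2.5,40,1]'

```text
time: 22.9
tool_pos: [0.5947, 0.2799, 0.272]
ee_rot: [3.141, 0.003, 3.049]
wrist_force: [0.3, -0.1, -0.6]
width: 0.0213
finger_force: 30.0
```

```bash
cat >> fin.py <<'E'
def stem(s,z0,z1):
    P=cloud(s); H,S,V=cv2.split(cv2.cvtColor(s['color'],cv2.COLOR_RGB2HSV))
    near=(abs(P[...,0]-.595)<.012)&(abs(P[...,1]-.278)<.012)&(P[...,2]>z0)&(P[...,2]<z1)
    q=[]
    for v in range(400):
        u=np.nonzero(near[v])[0]
        if len(u)>=4:
            k=P[v,u]; q.append([k[:,2].mean(),np.percentile(k[:,0],20)+.003,(k[:,1].min()+k[:,1].max())/2])
    q=np.array(q); print('stem rows',len(q),'tip z',P[near][:,2].min(),'low',np.median(q[q[:,0]<np.median(q[:,0])],0),'high',np.median(q[q[:,0]>=np.median(q[:,0])],0))
    m=near&((H<6)|(H>172))&(S>110)
    if m.any(): print('ring',m.sum(),np.median(P[m],0))
E
python3 - <<'E'
from fin import *
o=robot.get_obs(); print(o['tool_pos'],o['ee_rot'])
d={n:snap(n) for n in ['wrist','scene','side']}; pickle.dump(d,open('d7.pkl','wb'))
portfit(d['wrist']); stem(d['wrist'],.146,.228)
a=[]
for n,(u,v) in dict(scene=(360,140),side=(274,160)).items(): a.append(cv2.resize(d[n]['color'][v-35:v+35,u-23:u+23],(394,600),interpolation=cv2.INTER_CUBIC))
cv2.imwrite('pics/x7.png',np.hstack(a)[...,::-1])
E
```

```text
[0.5947 0.2799 0.272 ] [3.1413 0.0033 3.0493]
port 307 mean [0.5934 0.2786] fit [0.5955 0.2785] r [ 9.7089 12.0218 14.1139] z 0.1347202247118221 bbox [0.581  0.2648] [0.6076 0.2921] [0.5943 0.2785]
stem rows 27 tip z 0.15459543635271383 low [0.1761 0.5959 0.2799] high [0.212  0.5958 0.2799]
ring 21 [0.5928 0.2805 0.2047]
```

View pics/x7.png

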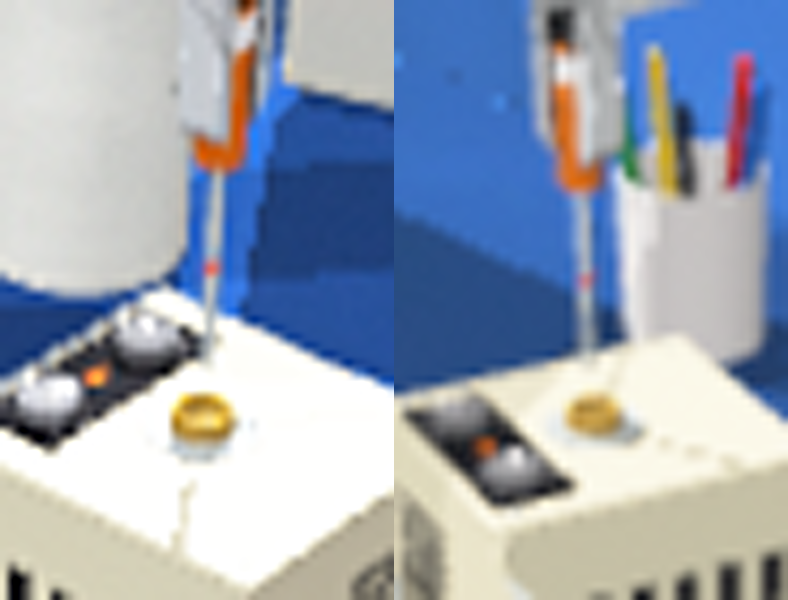

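In the scene crop the stem line points at the port centre (203,405); in the side crop it passes about 1 mm to one side. I correct y by -1.4 mm and recheck before entering.

Call:
arm_command --targets '[0,0,0,0.2,-1.4,0,1,0,0,0,0.2,-1.4,0,1,0,0,0,0.2,-1.4,3,1,0,0,0,0.2,-1.4,3,1,0,0,0,0.2,-1.4,3,1,0,0,0,0.2,-1.4,3,1]'

```text
time: 23.65
tool_pos: [0.5941, 0.2785, 0.2682]
ee_rot: [-3.141, 0.002, 3.049]
wrist_force: [0.8, -0.1, -1.3]
width: 0.0215
finger_force: 30.0
```

```bash
cat > chk.py <<'E'
from fin import *
for i in range(2):
    o=robot.get_obs(); print(o['time'],o['tool_pos'],o['ee_rot'],o['wrist_force'])
    w=snap('wrist'); portfit(w); stem(w,.146,max(.18,o['tool_pos'][2]-.045))
E
python3 chk.py
```

```text
23.65 [0.5941 0.2785 0.2682] [-3.1413  0.0021  3.0493] [ 0.8288 -0.0818 -1.2744]
port 313 mean [0.5936 0.2788] fit [0.5953 0.2786] r [ 9.6464 11.9735 13.9298] z 0.13466883977830535 bbox [0.5813 0.2651] [0.6085 0.2923] [0.5949 0.2787]
stem rows 26 tip z 0.15149128687213642 low [0.1722 0.5952 0.2783] high [0.2058 0.5951 0.2784]
ring 21 [0.5924 0.279  0.1999]
23.7 [0.5941 0.2785 0.2682] [-3.1413  0.0022  3.0494] [ 0.3253 -0.3119 -0.8343]
port 315 mean [0.5935 0.279 ] fit [0.5955 0.2786] r [ 9.6643 12.0108 14.0543] z 0.13464222714196417 bbox [0.5813 0.2651] [0.6085 0.2924] [0.5949 0.2787]
stem rows 26 tip z 0.15074774433869748 low [0.1722 0.5952 0.2784] high [0.207  0.5952 0.2785]
ring 20 [0.5923 0.2791 0.2002]
```

Call:
arm_command --targets '[0,0,0,0,0,4,1,0,0,0,0,0,10,1,0,0,0,0,0,17,1,0,0,0,0,0,24,1,0,0,0,0,0,30,1,0,0,0,0,0,30,1,0,0,0,0,0,30,1,0,0,0,0,0,30,1]'

```text
time: 24.55
tool_pos: [0.5943, 0.2785, 0.2387]
ee_rot: [3.142, 0.003, 3.049]
wrist_force: [0.7, 0.3, -0.4]
width: 0.0217
finger_force: 30.0
```

```bash
python3 chk.py
```

```text
24.55 [0.5943 0.2785 0.2387] [3.1415 0.0029 3.0493] [ 0.7055  0.3216 -0.4195]
port 366 mean [0.5931 0.2788] fit [0.5953 0.2787] r [ 9.6182 12.0591 14.0943] z 0.1346271105746187 bbox [0.5813 0.2649] [0.6081 0.2922] [0.5947 0.2785]
stem rows 19 tip z 0.14624105087517647 low [0.157  0.5953 0.2785] high [0.1815 0.5954 0.2785]
ring 19 [0.5924 0.2791 0.1711]
24.6 [0.5944 0.2785 0.2388] [3.1414 0.003  3.0494] [-0.1997  0.9627 -1.4792]
port 363 mean [0.5932 0.2787] fit [0.5951 0.2786] r [ 9.6411 11.9544 13.9148] z 0.13462408679737708 bbox [0.5812 0.2649] [0.6082 0.2922] [0.5947 0.2785]
stem rows 19 tip z 0.1462069102352227 low [0.1572 0.5954 0.2785] high [0.1816 0.5956 0.2785]
ring 19 [0.5924 0.2791 0.1712]
```

Call:
arm_command --targets '[0,0,0,0,0,4,1,0,0,0,0,0,10,1,0,0,0,0,0,17,1,0,0,0,0,0,24,1,0,0,0,0,0,30,1,0,0,0,0,0,34,1,0,0,0,0,0,36,1,0,0,0,0,0,36,1,0,0,0,0,0,36,1,0,0,0,0,0,36,1,0,0,0,0,0,36,1]'

```text
time: 25.75
tool_pos: [0.5944, 0.2785, 0.2026]
ee_rot: [3.141, 0.003, 3.049]
wrist_force: [-0.7, -0.2, -1.0]
width: 0.0215
finger_force: 30.0
```

```bash
cat > chk2.py <<'E'
from fin import *
o=robot.get_obs(); print(o['time'],o['tool_pos'],o['ee_rot'],o['qvel'])
w=snap('wrist'); portfit(w); save(w,'w9.png')
P=cloud(w); H,S,V=cv2.split(cv2.cvtColor(w['color'],cv2.COLOR_RGB2HSV)); n=(abs(P[...,0]-.593)<.008)&(abs(P[...,1]-.278)<.008)
m=n&((H<6)|(H>172))&(S>110)&(P[...,2]>.12)&(P[...,2]<.17); print('ring',m.sum(),np.median(P[m],0) if m.any() else '')
m=n&(P[...,2]>.143)&(P[...,2]<.165)&(S<60); print('stem surf',m.sum(),np.median(P[m],0))
c=w['color'][130:230,260:380]; cv2.imwrite('pics/c9.png',cv2.resize(c,(720,600),interpolation=cv2.INTER_CUBIC)[...,::-1])
E
python3 chk2.py
```

```text
25.75 [0.5944 0.2785 0.2026] [3.1415 0.0028 3.0494] [ 0.0015 -0.0001  0.0026 -0.001  -0.0022 -0.    ]
port 427 mean [0.5916 0.279 ] fit [0.595  0.2787] r [ 9.4861 11.8774 14.0027] z 0.13469762856737202 bbox [0.5811 0.2649] [0.6055 0.2928] [0.5933 0.2789]
ring 25 [0.5928 0.2784 0.1349]
stem surf 63 [0.5927 0.279  0.1529]
```

View pics/c9.png

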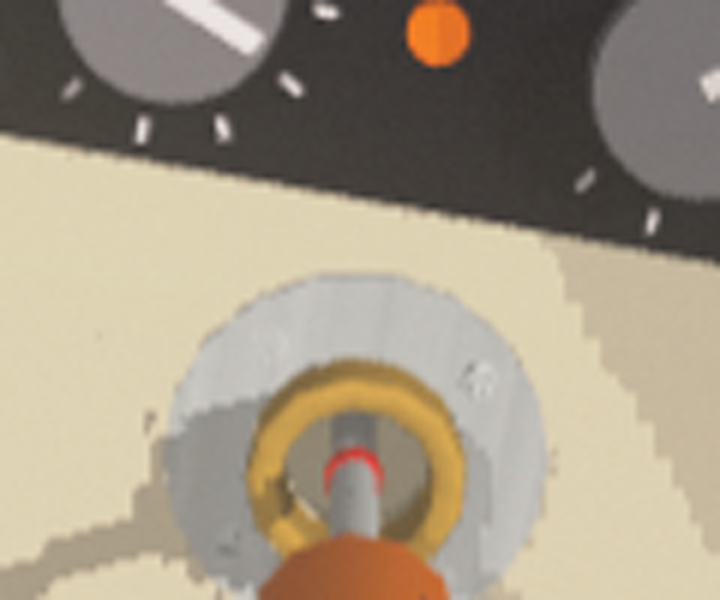

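The red ring at (355,465) is level with the rim and centred in the port, whose rim centre is near (356,470). The arm is still, so I hand the job in.

```bash
python3 -c "
from bench import robot
print(robot.close_job())"
```

```text
the job is handed in; nothing more can be done
None
```

I handed the job in at about 26 s of robot time. All five knobs are in the basket, the empty tray stands flat where it was, and the thermometer is held still and centred in the port with its ring level with the rim; the judge gave no verdict back.

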